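# Fit a copper tube in the test fixture and tighten it to the clutch's slip

### The job

Take the copper tube from the wooden rack, push it fully home in the socket of the test fixture without ramming it, and let go of it. Then swing the fixture's lever clockwise (seen from above) to tighten the nut until you feel the clutch slip, and stop at once: the white mark must have left the red pointer by more than 3 mm but never by more than 12 mm. Let go without turning the nut back, and leave everything else where it stands.

Things in the scene. Friction and masses are not known exactly. Their poses are not given: they have to be found in the camera images.
- rack: Pale wooden rack block, 230 x 70 x 30 mm, standing on the bench, fixed. Origin: centre of its underside; x runs along its length. Three holes 26 mm wide, 20 mm deep, in a row along x at -75, 0 and +75 mm; each holds one upright tube whose foot is 10 mm above the bench.
- tube: The copper tube to be fitted (the only copper-coloured one in the rack): 22 mm outside diameter, 150 mm long, 0.1 kg, rigid, its foot edge bevelled by 2 mm. It stands upright in any of the rack's three holes. Origin: centre of its foot; z runs up its axis.
- tube_foot (a point): Centre of the copper tube's foot (the same point as its origin).
- white_tube: Bystander: white plastic tube, 22 mm diameter, 150 mm long, upright in the rack. Origin: centre of its foot.
- steel_tube: Bystander: steel-grey tube, 22 mm diameter, 150 mm long, upright in the rack. Origin: centre of its foot.
- fixture: Tube test fixture bolted to the bench: blue base plate 150 x 120 x 12 mm, aluminium block 60 x 60 mm up to 62 mm height, on it a round brass nut, and round the nut a dark ring with the lever. Origin: on the bench under the socket's vertical axis; z up. All heights are above the bench.
- socket_floor (a point): Centre of the socket's solid floor, at 24 mm height, where the tube's foot is when fully home. The hole is 24 mm wide. Rubber seals in it at 42 mm height grip the tube: from there it must be pushed down against a drag of about 5 N, it does not fall home by itself; at the floor it stops dead.
- socket_mouth (a point): Centre of the nut's upper rim, at 86 mm height: the socket's opening. The nut's bore is 32 mm wide down to 64 mm height; there a 4 mm bevel leads into the 24 mm hole.
- nut: Round brass nut, 52 mm diameter, 22 mm high, 64 to 86 mm height, with a red pointer on top. It turns with the lever about the socket axis. It starts loose and, turned clockwise (from above), gets tight after 0.3 to 1.1 rad, differently each time, which can only be felt: pushing at the lever's grip point takes about 2 N while it runs; when tight the force climbs until the lever's clutch slips at about 13 N. Origin as the fixture's.
- grip (a point): Middle of the lever's black grip: a level round bar 24 mm thick, 100 mm long, orange rings near its ends, pointing straight out from the socket axis. It is 140 mm from the axis, at 74 mm height; x runs outward along the bar. The lever swings level about the socket axis. While slipping the force stays at about 13 N; it may ease to half when the hand stops. Pushing anticlockwise turns the nut loose again.
- pointer (a point): Tip of the red pointer on top of the nut, 38 mm from the socket axis on the side opposite the grip, 84 mm above the bench. It turns with the nut.
- mark (a point): The white mark on top of the lever's ring, 38 mm from the axis, 84 mm above the bench. It turns with the lever: at the start it lies exactly under the pointer's tip; it leaves the pointer only as the clutch slips, by 1 mm for every 3.7 mm that the grip point travels, and stays where it was left.
- flux_jar: Bystander: blue jar with red cap, 48 mm diameter, 85 mm tall, loose.
- solder_spool: Bystander: spool of solder with red flanges, 53 mm diameter, 42 mm tall, loose.
- pipe_cutter: Bystander: red pipe cutter, about 130 x 50 x 22 mm, lying loose.
- elbow: Bystander: brass elbow, arms 32 mm long and 26 mm thick, lying loose.
- marker: Bystander: yellow marker, 120 x 14 x 12 mm, lying loose.

How it is judged:
On the way, in this order (a step that is already met when the one before it is completed fails the run):
1. the copper tube is fully home in the socket and let go, before the clutch has slipped (z of tube_foot in the frame of socket_floor between -0.004 and 0.002 m and horizontal distance between tube_foot and socket_floor below 0.004 m and angle between tube's own z axis and vertical below 0.1 rad and contact force between the fingers and tube below 0.5 N and distance between pointer and mark below 0.002 m), for 0.2 s.
2. the clutch has slipped: the mark is more than 3 mm from the pointer (distance between pointer and mark above 0.003 m), for 0.2 s.
At the end, for the whole second after the job is handed in: The copper tube stands in the socket, its foot within 2 mm of the socket's floor and 4 mm of its axis, tilted by less than 0.1 rad, at rest; the white mark is 3 to 12 mm from the pointer; the nut is still tight (it presses on the fixture with more than 0.5 N: it has not been turned back) (z of tube_foot in the frame of socket_floor between -0.004 and 0.002 m and horizontal distance between tube_foot and socket_floor below 0.004 m and angle between tube's own z axis and vertical below 0.1 rad and distance between pointer and mark between 0.003 and 0.012 m and contact force between nut and fixture above 0.5 N and linear speed of tube below 0.02 m/s); the robot touches nothing.
It fails at once if the clutch is run on: the mark gets more than 12 mm from the pointer (distance between pointer and mark above 0.012 m).
It fails at once if the tube is rammed: it presses on the fixture with more than 45 N (contact force between tube and fixture above 45 N).
It fails at once if a bystander is moved by more than 25 mm (distance of any of white_tube, steel_tube, flux_jar, solder_spool, pipe_cutter, elbow, marker from where it was at the start of the episode above 0.025 m).
It also fails if it takes over 72 s, if anything falls off the work surface, if the arm or the gripper's body presses on something with over 40 N, if the wrist force passes 120 N, or if a joint passes its speed limit or range.

### The arm

A 7-joint arm with a two-finger parallel gripper is mounted at the origin on the work surface. World frame = base frame: x ahead of the robot, y to its left, z up, the work surface at z = 0. Lengths are in m, angles in rad, forces in N, time in s.
With the tool pointing down it reaches from about 0.4 to 0.875 m from the base axis. Payload 19.3 kg.
Tool frame: the origin (TCP) lies midway between the tips of the shut fingers; the grasp point (between the pads) lies 19 mm behind it; z points along the fingers, y is the line along which they close (so a half turn about z gives the same grasp; the last joint's range is limited). The gripper opens to 85 mm and grips with 20 to 120 N. Pads are 22 mm wide; open, the fingers measure 114 mm over their backs; the gripper's body (76 mm by 85 mm) begins 54 mm behind the grasp point. The pads swing forward as they close: fully open they stand 13 mm farther back than shut.
Start: joints at [-1.402, 0.521, -0.036, 1.599, 0.021, 1.021, -0.113], TCP at [0.148, 0.607, 0.231] pointing down, gripper open.
Joint ranges: [-2.91, 2.91], [-0.3, 2.13], [-1.5, 1.42], [0.17, 2.43], [-1.26, 4.41], [0.16, 1.93], [-2.52, 2.52]. Speed limits (rad/s): [1.89, 1.89, 2.39, 2.39, 3.01, 3.01, 3.01].

### API

Orientations are given as [roll, pitch, yaw] about the fixed x, y, z axes, in that order (R = Rz(yaw) Ry(pitch) Rx(roll)).
In Python, from workcell import bot gives the robot as it stands.
- The arm moves only by the tool move_arm, never from a script. Its argument "moves" is a list that holds one entry, the list of rows, each a list of 7 numbers: the opening, from 0 (shut) to 1 (fully open), then the shift along the tool's x, y, z in units of 1000 mm (1.0 is 1000 mm), then the turn, a rotation vector about the tool's x, y, z in units of 2 pi rad (1.0 is 2 pi rad). A call has 1 to 5 rows; each row is the pose to reach, as a shift and turn from the pose commanded when the call began, along the tool's axes at that moment, turning the shorter way round; what a row does not reach only later rows make up. A row lasts 1/10 s, in which the tool goes at most 50 mm and 8.59 degrees, less where a joint would pass 70% of its speed; a pose out of reach is approached as far as the arm can. A call with a number of a shift or a turn outside -1 to 1 is refused whole. A call with a gripper value outside its range is refused whole. The fingers move at their own pace and stop on an object; "force" is the grip in N (left out, the last holds). Time passes only in rows, so rows that repeat a pose let the fingers close. It gives the time, the measured TCP pose, the force, the opening and the grip force at its end, in the units of the state.
- bot.observe(): the state, without advancing time (a new reading comes with each control period).
- bot.grab_frame(name): name is "scene" or "side" or "wrist"; returns the picture (400x640x3 uint8, red, green, blue); there is no depth.
- bot.camera_params(name): a dict with "vertical_fov" (degrees; the focal length in pixels is half the picture's height over the tangent of half this angle, whatever the lens; pixels are square), "cx", "cy" (the principal point, pixels), "R" (3x3) and "t" (3): a world point X has camera coordinates R X + t. Camera axes: x right, y down, z forward; pixel columns grow to the right and rows downward; lengths in m; the calibration is good to about 2 mm. A picture is of the moment at which its call begins: read the wrist's pose just before it. camera_params takes no time and is no camera call; for the wrist camera it gives the pose at the moment of the call.
- bot.job_done(): hands the job in; it is judged then, once.
The state is a dict: "clock": time; "qpos": joint angles; "qd": joint speeds; "joint_efforts": joint torques, N m; "position": TCP position; "tool_rot": TCP orientation; "force": force on the tool from outside, world axes, zero at the start; "moment": the same for the moment, N m; "grip_width": finger opening in m; "finger_force": force on a finger pad.
Only numpy, scipy, OpenCV 4.12 (cv2) and the standard library are available. Lean on these libraries where they do the work, as an engineer would, in place of code of your own. Each camera call takes 0.05 s, during which the arm holds its last target. There are 200 camera calls.

## Working session

There is one attempt and no reset: what is moved stays moved. The work goes in short steps, Python scripts to look and compute and a tool call to move; the robot and the scene stay as the last step left them, time stands still between calls to the robot, and variables do not carry over. Pictures are saved under pics/ and viewed, at most 10 in all, crops included, and the job is handed in when it is done.

Besides the shell and the picture viewer there is one more tool, called as name([rows], argument=value, ...), one row to a line, values as JSON. move_arm: Moves the arm, as the interface text tells. Shifts and turns lie within -1 to 1; 1 stands for 1000 mm of shift or 2 pi rad of turn. Its arguments: {"type":"object","properties":{"moves":{"type":"array"},"force":{"type":"number"}},"required":["moves"]}

```bash
mkdir -p pics
python3 - <<'E'
from workcell import bot
import cv2,numpy as np
s=bot.observe();print({k:np.round(v,3).tolist() for k,v in s.items()})
for n in("scene","side"):
    f=bot.grab_frame(n);cv2.imwrite(f"pics/{n}0.png",f[:,:,::-1])
    p=bot.camera_params(n);print(n,{k:np.round(v,4).tolist() for k,v in p.items()}, (-np.array(p["R"]).T@p["t"]).round(3))
E
```

```text
{'clock': 0.0, 'qpos': [-1.402, 0.522, -0.036, 1.6, 0.021, 1.021, -0.113], 'qd': [0.001, 0.001, -0.002, 0.002, 0.002, -0.0, 0.001], 'joint_efforts': [-0.002, -92.708, 1.979, -36.993, 0.018, 0.008, -0.0], 'position': [0.148, 0.607, 0.231], 'tool_rot': [-3.14, 0.0, 2.903], 'force': [0.021, -0.663, 1.04], 'moment': [0.041, -0.005, 0.026], 'finger_force': 0.0, 'grip_width': 0.085}
scene {'vertical_fov': 49.2269, 'cx': 320.4522, 'cy': 203.5805, 'R': [[-0.8226, 0.5686, -0.0024], [0.3218, 0.4621, -0.8264], [-0.4687, -0.6806, -0.5631]], 't': [0.5594, -0.1019, 1.431]} [1.164 0.703 0.723]
side {'vertical_fov': 46.5484, 'cx': 322.3168, 'cy': 198.0993, 'R': [[0.9508, -0.3098, 0.0065], [-0.2049, -0.6445, -0.7367], [0.2324, 0.6991, -0.6762]], 't': [-0.6262, 0.1483, 0.95]} [ 0.405 -0.763  0.756]
```

View pics/scene0.png

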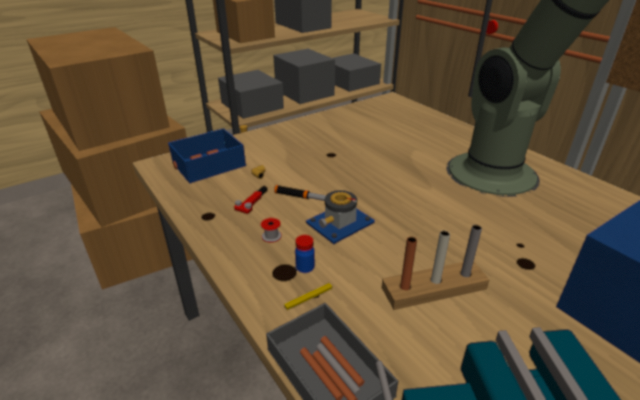

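View pics/side0.png

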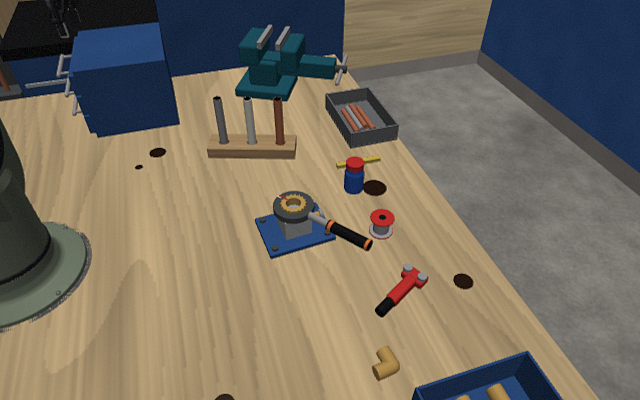

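The scene view shows the copper tube with its top at (411,240), the nut at (343,198) and the grip rings at (277,188) and (308,194). In the side view the tube top is at (278,99), the nut at (293,203) and the outer grip end at (369,244).

```bash
cat > h.py <<'E'
import numpy as np,cv2
from workcell import bot
def ray(p,u,v):
    f=200/np.tan(np.radians(p["vertical_fov"])/2);R=np.array(p["R"])
    return -R.T@np.array(p["t"]),R.T@np.array([(u-p["cx"])/f,(v-p["cy"])/f,1])
def plane(p,uv,z):
    c,d=ray(p,*uv);return c+d*(z-c[2])/d[2]
def tri(obs):
    A=np.zeros((3,3));b=np.zeros(3)
    for p,uv in obs:
        c,d=ray(p,*uv);d/=np.linalg.norm(d);M=np.eye(3)-np.outer(d,d);A+=M;b+=M@c
    return np.linalg.solve(A,b)
def comps(im,lo,hi,box,mn=4):
    x0,y0,x1,y1=box;h=cv2.cvtColor(im[y0:y1,x0:x1],cv2.COLOR_RGB2HSV)
    m=cv2.inRange(h,np.array(lo),np.array(hi));n,l,s,c=cv2.connectedComponentsWithStats(m)
    return [(s[i].tolist()[:2]+np.array([x0,y0]),s[i][2:],(c[i]+[x0,y0]).round(1)) for i in range(1,n) if s[i][4]>=mn]
E
python3 - <<'E'
from h import *
for n,tb,nb,gb in(("scene",(395,225,430,300),(315,180,365,225),(265,175,325,205)),("side",(265,90,295,150),(265,185,325,225),(305,205,380,255))):
    im=cv2.imread(f"pics/{n}0.png")[:,:,::-1].copy();p=bot.camera_params(n)
    for nm,lo,hi,b in(("copper",(0,90,40),(11,255,255),tb),("brass",(14,110,90),(30,255,255),nb),("orange",(5,180,150),(18,255,255),gb),("black",(0,0,0),(180,255,45),gb)):
        for bb,sz,c in comps(im,lo,hi,b): print(n,nm,bb,sz,c,plane(p,c,.086 if nm=="brass" else .074).round(4))
    x0,y0,x1,y1=tb
    cv2.imwrite(f"pics/c_{n}.png",cv2.resize(np.hstack([cv2.resize(im[y0:y1,x0:x1],(250,500)),cv2.resize(im[nb[1]-10:nb[3]+20,nb[0]-60:nb[2]+60],(500,500*(nb[3]-nb[1]+30)//(nb[2]-nb[0]+120)))[:500] if 0 else cv2.copyMakeBorder(cv2.resize(im[170:260,250:390] if n=="side" else im[170:260,250:390],(545,350)),0,150,0,0,0)]),None,fx=1,fy=1)[:,:,::-1])
E
```

```text
scene copper [401 241] [ 15  49 392] [407.9 264.6] [0.6013 0.2231 0.074 ]
scene brass [315 180] [ 50  32 743] [343.2 188.4] [ 0.5407 -0.0919  0.086 ]
scene brass [331 191] [ 20  14 215] [340.4 197.5] [ 0.574  -0.0602  0.086 ]
scene brass [315 200] [ 10  15 119] [319.  206.1] [ 0.6431 -0.0596  0.086 ]
scene brass [325 216] [ 9  7 47] [329.3 219. ] [0.654 0.001 0.086]
scene orange [275 185] [2 4 4] [275.2 186.5] [ 0.6793 -0.2238  0.074 ]
scene orange [304 190] [3 5 8] [305.2 192. ] [ 0.6258 -0.1518  0.074 ]
scene black [265 187] [2 5 6] [265.2 189. ] [ 0.7086 -0.2283  0.074 ]
scene black [277 187] [ 26  10 152] [289.7 191.4] [ 0.6592 -0.1788  0.074 ]
side copper [273  98] [ 11  47 344] [278.4 121.6] [0.6213 0.2612 0.074 ]
side brass [280 194] [ 26  19 309] [293.2 203.2] [ 0.5719 -0.0667  0.086 ]
side brass [314 211] [ 6  5 16] [317.1 212.8] [ 0.6111 -0.1095  0.086 ]
side orange [327 220] [ 7  8 28] [329.9 223.6] [ 0.6302 -0.1358  0.074 ]
side orange [364 239] [ 7  8 22] [366.7 242.7] [ 0.6823 -0.2074  0.074 ]
side black [312 207] [3 5 7] [312.9 209.4] [ 0.6094 -0.0853  0.074 ]
side black [305 216] [3 4 8] [305.8 217.8] [ 0.588  -0.1048  0.074 ]
side black [330 222] [ 38  26 389] [347.8 234.5] [ 0.6545 -0.1755  0.074 ]
side black [325 234] [5 1 5] [327. 234.] [ 0.6153 -0.1616  0.074 ]
side black [366 241] [ 6  9 26] [368.8 245.4] [ 0.6835 -0.2152  0.074 ]
```

View pics/c_side.png

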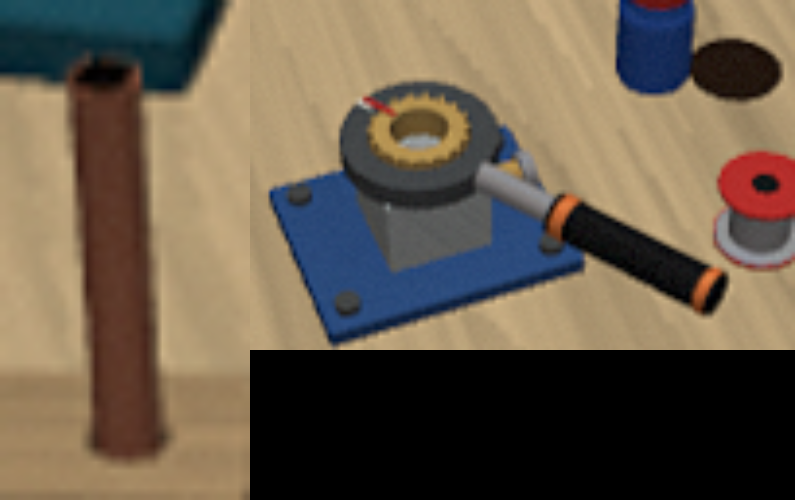

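The crop shows the tube's dark mouth at about (277.6, 98.8). It also shows the nut with its pointer, and the lever running out to the lower right.

Run:
```python
from h import *
ps,pd=bot.camera_params("scene"),bot.camera_params("side")
print("top",tri([(ps,(411,240)),(pd,(277.8,98.8))]))
for uv in((411,240),):print(plane(ps,uv,.16))
print(plane(pd,(277.8,98.8),.16),"white",plane(pd,(248,98.5),.16),"steel",plane(pd,(217.5,98.5),.16))
print("scene w,s",plane(ps,(444,234),.16),plane(ps,(476,228),.16))
s=bot.observe();w=bot.camera_params("wrist");R=np.array(w["R"]);c=-R.T@w["t"]
from scipy.spatial.transform import Rotation as Ro
T=Ro.from_euler("xyz",s["tool_rot"]).as_matrix()
print("cam in tool",T.T@(c-s["position"]),"\n",(T.T@R.T).round(3),w["vertical_fov"])
print("tool axes",T.round(4))
```

```text
top [0.617548   0.23484621 0.15809739]
[0.61860097 0.23647093 0.16      ]
[0.61729368 0.23093618 0.16      ] white [0.54758217 0.25428849 0.16      ] steel [0.47599597 0.27673302 0.16      ]
scene w,s [0.54845439 0.26126568 0.16      ] [0.47747085 0.28576328 0.16      ]
cam in tool [ 0.06817637  0.00087085 -0.14412775] 
 [[ 0.001 -0.963 -0.269]
 [ 1.     0.     0.   ]
 [-0.    -0.269  0.963]] 65.3394619579634
tool axes [[-9.716e-01  2.365e-01 -2.000e-04]
 [ 2.365e-01  9.716e-01 -1.000e-03]
 [-1.000e-04 -1.000e-03 -1.000e+00]]
```

move_arm([
  [[1,-0.545,-0.251,-0.02,0,0,0],[1,-0.545,-0.251,-0.02,0,0,0],[1,-0.545,-0.251,-0.02,0,0,0],[1,-0.545,-0.251,-0.02,0,0,0],[1,-0.545,-0.251,-0.02,0,0,0]],
])

```text
clock: 0.6
position: [0.3448, 0.4504, 0.2396]
tool_rot: [-3.141, -0.0, 2.903]
force: [0.2, 0.9, -0.1]
grip_width: 0.0849
finger_force: 0.0
```

move_arm([
  [[1,-0.316,-0.146,-0.01,0,0,0.0139],[1,-0.316,-0.146,-0.01,0,0,0.0139],[1,-0.316,-0.146,-0.01,0,0,0.0139],[1,-0.316,-0.146,-0.01,0,0,0.0139],[1,-0.316,-0.146,-0.01,0,0,0.0139]],
])

```text
clock: 1.1
position: [0.5405, 0.2949, 0.2467]
tool_rot: [-3.141, -0.0, 2.816]
force: [0.5, 1.5, 0.4]
grip_width: 0.0854
finger_force: 0.0
```

Run:
```python
from h import *
s=bot.observe();print(s["position"],s["tool_rot"])
p=bot.camera_params("wrist");f=bot.grab_frame("wrist");cv2.imwrite("pics/w1.png",f[:,:,::-1])
np.save("w1.npy",f)
for z in(.16,):
  for P in((.618,.234,z),(.547,.258,z)):
    X=np.array(p["R"])@P+p["t"];fl=200/np.tan(np.radians(p["vertical_fov"])/2);print(X[:2]/X[2]*fl+[p["cx"],p["cy"]])
```

```text
[0.54050321 0.29488944 0.24673642] [-3.14134001e+00 -2.10243297e-04  2.81554597e+00]
[277.85444369 304.15518019]
[274.64362909 221.43016561]
```

View pics/w1.png

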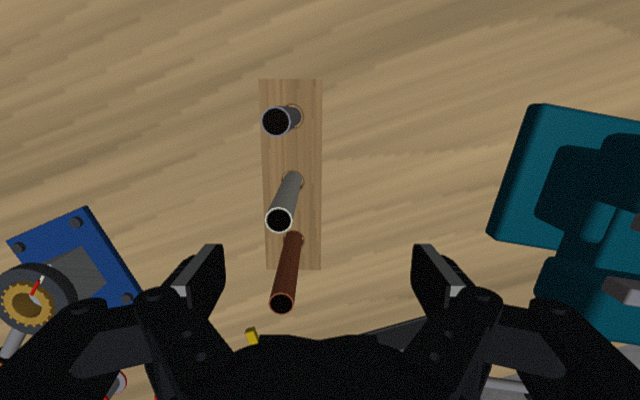

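Wrist view: the copper mouth is at about (282,301), white at (278.5,219) and steel at (276.5,121). The nut is at the lower left.

Run:
```python
from h import *
f=np.load("w1.npy");p=bot.camera_params("wrist");s=bot.observe();print(s["position"],s["tool_rot"])
g=cv2.cvtColor(f,cv2.COLOR_RGB2HSV)
for b in((268,285,298,318),(262,204,294,236),(258,104,292,136)):
    x0,y0,x1,y1=b;m=(g[y0:y1,x0:x1,2]<35).astype(np.uint8)
    n,l,st,c=cv2.connectedComponentsWithStats(m);i=1+np.argmax(st[1:,4]);uv=c[i]+[x0,y0]
    print(uv.round(1),st[i],plane(p,uv,.159))
```

```text
[0.54680061 0.28767676 0.24691336] [-3.13933796  0.0039962   2.8076116 ]
[280.8 303.6] [  3  10  21  18 305] [0.62539322 0.2278011  0.159     ]
[278.3 219.9] [  5   6  23  21 369] [0.55341493 0.25328691 0.159     ]
[275.2 121.3] [  5   5  25  26 507] [0.48177563 0.27843078 0.159     ]
```

move_arm([
  [[1,-0.0845,-0.0265,0,0,0,0],[1,-0.0845,-0.0265,0,0,0,0],[1,-0.0845,-0.0265,0,0,0,0],[1,-0.0845,-0.0265,0,0,0,0]],
])

```text
clock: 1.55
position: [0.611, 0.2436, 0.2461]
tool_rot: [-3.141, -0.001, 2.814]
force: [-0.8, 1.3, -0.4]
grip_width: 0.0854
finger_force: 0.0
```

```bash
cat > w.py <<'E'
from h import *
s=bot.observe();p=bot.camera_params("wrist");f=bot.grab_frame("wrist");np.save("w2.npy",f)
print(s["position"],s["tool_rot"],bot.observe()["position"])
X=np.array(p["R"])@(.618,.235,.159)+p["t"];fl=200/np.tan(np.radians(p["vertical_fov"])/2);u,v=(X[:2]/X[2]*fl+[p["cx"],p["cy"]]).astype(int)
print(u,v);g=cv2.cvtColor(f,cv2.COLOR_RGB2HSV)
x0,y0=u-25,v-25;m=(g[y0:v+25,x0:u+25,2]<35).astype(np.uint8)
n,l,st,c=cv2.connectedComponentsWithStats(m)
for i in range(1,n):
    if st[i][4]>40:uv=c[i]+[x0,y0];print(uv.round(1),st[i],plane(p,uv,.159))
E
python3 w.py
```

```text
[0.61095382 0.24359724 0.24609049] [-3.14080456e+00 -7.98151801e-04  2.81390788e+00] [0.61031968 0.24464627 0.24633069]
308 211
[311.1 210.3] [ 17  14  23  22 403] [0.61795942 0.23674566 0.159     ]
```

move_arm([
  [[1,-0.0098,-0.006,0.03,0,0,0],[1,-0.0098,-0.006,0.08,0,0,0],[1,-0.0098,-0.006,0.125,0,0,0],[1,-0.0098,-0.006,0.135,0,0,0],[1,-0.0098,-0.006,0.135,0,0,0]],
])

```text
clock: 2.1
position: [0.6171, 0.2362, 0.1113]
tool_rot: [-3.14, -0.002, 2.817]
force: [-0.1, 0.3, 1.5]
grip_width: 0.0855
finger_force: 0.0
```

move_arm([
  [[0,0,0,0,0,0,0],[0,0,0,0,0,0,0],[0,0,0,0,0,0,0],[0,0,0,0,0,0,0],[0,0,0,0,0,0,0]],
], force=60)

```text
clock: 2.6
position: [0.6187, 0.2357, 0.1128]
tool_rot: [3.141, 0.001, 2.815]
force: [-0.6, -0.5, 6.4]
grip_width: 0.0202
finger_force: 58.3
```

move_arm([
  [[0,0,0,-0.04,0,0,0],[0,0,0,-0.08,0,0,0],[0,0,0,-0.12,0,0,0],[0,0,0,-0.13,0,0,0],[0,0,0,-0.13,0,0,0]],
])

```text
clock: 3.1
position: [0.6188, 0.2357, 0.2435]
tool_rot: [3.14, 0.002, 2.815]
force: [-0.7, 0.1, -2.4]
grip_width: 0.0204
finger_force: 59.2
```

Run:
```python
from h import *
ps,pd=bot.camera_params("scene"),bot.camera_params("side")
s=bot.observe();print({k:np.round(s[k],4) for k in("clock","position","tool_rot","force","grip_width","finger_force")})
f=bot.grab_frame("side");g=bot.grab_frame("scene")
np.save("s.npy",f)
def fit(im,lo,hi,b):
    x0,y0,x1,y1=b;m=cv2.inRange(cv2.cvtColor(im[y0:y1,x0:x1],cv2.COLOR_RGB2HSV),lo,hi)
    c=max(cv2.findContours(m,0,2)[0],key=cv2.contourArea);h=cv2.convexHull(c)[:,0]+[x0,y0]
    e=cv2.fitEllipse(h.astype(np.float32));return e
for n,im,p,b in(("side",f,pd,(272,188,312,222)),("scene",g,ps,(324,186,362,212))):
    e=fit(im,(14,110,90),(30,255,255),b);print(n,e,plane(p,e[0],.086),plane(p,e[0],.080))
```

```text
{'clock': np.float64(3.1), 'position': array([0.6188, 0.2357, 0.2435]), 'tool_rot': array([3.1396e+00, 2.1000e-03, 2.8153e+00]), 'force': array([-0.7272,  0.1138, -2.3986]), 'grip_width': np.float64(0.0204), 'finger_force': np.float64(59.1973)}
side ((293.0069885253906, 203.42922973632812), (18.773120880126953, 26.349454879760742), 85.02796936035156) [ 0.5713103  -0.06725021  0.086     ] [ 0.57280036 -0.06102134  0.08      ]Traceback (most recent call last):
  File "<stdin>", line 11, in <module>
  File "<stdin>", line 9, in fit
cv2.error: OpenCV(4.12.0) /io/opencv/modules/imgproc/src/shapedescr.cpp:361: error: (-201:Incorrect size of input array) There should be at least 5 points to fit the ellipse in function 'fitEllipseNoDirect'
```

move_arm([
  [[0,-0.122,-0.3,0,0,0,0],[0,-0.122,-0.3,0,0,0,0],[0,-0.122,-0.3,0,0,0,0],[0,-0.122,-0.3,0,0,0,0],[0,-0.122,-0.3,0,0,0,0]],
])

```text
clock: 3.7
position: [0.6323, -0.016, 0.24]
tool_rot: [-3.141, -0.002, 2.816]
force: [1.6, -0.4, -2.1]
grip_width: 0.0204
finger_force: 59.2
```

move_arm([
  [[0,-0.0286,-0.0653,0,0,0,0],[0,-0.0286,-0.0653,0,0,0,0],[0,-0.0286,-0.0653,0,0,0,0],[0,-0.0286,-0.0653,0,0,0,0],[0,-0.0286,-0.0653,0,0,0,0]],
])

```text
clock: 4.2
position: [0.6391, -0.0835, 0.2408]
tool_rot: [3.141, -0.002, 2.817]
force: [0.2, 0.2, -1.3]
grip_width: 0.0208
finger_force: 59.3
```

Run:
```python
from h import *
s=bot.observe();p=bot.camera_params("wrist");f=bot.grab_frame("wrist");cv2.imwrite("pics/w3.png",f[:,:,::-1]);np.save("w3.npy",f)
print(s["position"],s["tool_rot"],bot.observe()["position"])
m=cv2.inRange(cv2.cvtColor(f,cv2.COLOR_RGB2HSV),(14,130,100),(30,255,255))
m[260:]=0;n,l,st,c=cv2.connectedComponentsWithStats(m)
for i in range(1,n):
    if st[i][4]>300:
        k=cv2.findContours((l==i).astype(np.uint8),0,2)[0][0];e=cv2.fitEllipse(cv2.convexHull(k))
        print(st[i],np.round(e[0],1),np.round(e[1],1),plane(p,e[0],.086))
```

```text
[ 0.63908458 -0.08351191  0.24080689] [ 3.14142265e+00 -1.65061679e-03  2.81703547e+00] [ 0.63920209 -0.08347346  0.24107841]
[ 288   75   60   63 1597] [317.7 105.8] [59.8 62.5] [ 0.57288611 -0.06014378  0.086     ]
[497 187  22  73 812] [507.6 225.4] [13.6 97.1] [0.74625675 0.08658635 0.086     ]
[ 41 230  50  30 829] [ 64.9 246. ] [28.4 48.4] [ 0.62221185 -0.35456509  0.086     ]
```

View pics/w3.png

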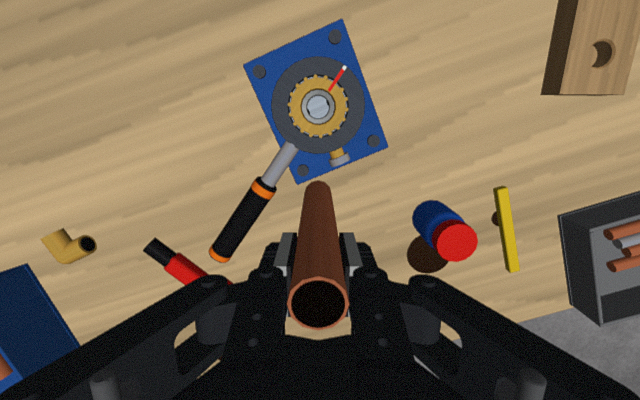

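The wrist view shows the nut at (317.7,105.8), with the copper tube's mouth at (318,302) and its foot end near (318,188). The grip rings are at about (264,188) and (220,255).

Run:
```python
from h import *
p=bot.camera_params("wrist");f=np.load("w3.npy")
top=plane(p,(318,302.5),.288);print("top",top)
h=cv2.cvtColor(f,cv2.COLOR_RGB2HSV);m=cv2.inRange(h,(0,90,25),(12,255,255));m[:,:290]=0;m[:,350:]=0
ys=np.where(m.any(1))[0];ys=ys[ys>170];
for y in (ys[0],ys[0]+2,ys[0]+8,ys[0]+12,ys[0]+40):
    xs=np.where(m[y])[0];print(y,xs.min(),xs.max())
for z in(.138,):print("foot lead edge",plane(p,(318.5,ys[0]),z))
for bb,sz,c in comps(f,(5,150,120),(18,255,255),(190,160,290,275)):print(bb,sz,c,plane(p,c,.08))
n=np.array([.5729,-.0601])
```

```text
top [ 0.63856918 -0.0821782   0.288     ]
181 315 320
183 311 325
189 307 329
193 305 330
221 302 335
foot lead edge [ 0.62932197 -0.07838525  0.138     ]
[251 180] [ 24  19 195] [261.3 190.7] [ 0.63320935 -0.14054026  0.08      ]
[209 246] [ 21  17 126] [217.3 256.2] [ 0.6860547  -0.21184957  0.08      ]
```

move_arm([
  [[0,0.0694,-0.0004,0,0,0,0],[0,0.0694,-0.0004,0,0,0,0],[0,0.0694,-0.0004,0.01,0,0,0],[0,0.0694,-0.0004,0.03,0,0,0],[0,0.0694,-0.0004,0.04,0,0,0]],
])

```text
clock: 4.75
position: [0.5733, -0.0623, 0.2003]
tool_rot: [-3.141, -0.001, 2.817]
force: [-0.4, 0.4, -1.7]
grip_width: 0.0202
finger_force: 59.3
```

move_arm([
  [[0,0,0,0.01,0,0,0],[0,0,0,0.02,0,0,0],[0,0,0,0.025,0,0,0],[0,0,0,0.028,0,0,0],[0,0,0,0.028,0,0,0]],
])

```text
clock: 5.25
position: [0.5735, -0.0633, 0.1736]
tool_rot: [-3.141, -0.0, 2.815]
force: [-0.4, 0.7, -1.6]
grip_width: 0.0204
finger_force: 59.3
```

move_arm([
  [[0,0,0,0.003,0,0,0],[0,0,0,0.006,0,0,0],[0,0,0,0.009,0,0,0],[0,0,0,0.012,0,0,0],[0,0,0,0.015,0,0,0]],
])

```text
clock: 5.75
position: [0.5737, -0.0629, 0.1587]
tool_rot: [3.141, 0.0, 2.816]
force: [1.9, 2.3, -0.8]
grip_width: 0.0205
finger_force: 59.4
```

move_arm([
  [[0,0,0.0005,0.003,0,0,0],[0,0,0.0005,0.006,0,0,0],[0,0,0.0005,0.009,0,0,0],[0,0,0.0005,0.012,0,0,0],[0,0,0.0005,0.015,0,0,0]],
])

```text
clock: 6.25
position: [0.5737, -0.0626, 0.1436]
tool_rot: [3.141, 0.0, 2.815]
force: [1.5, 2.5, 3.0]
grip_width: 0.0201
finger_force: 59.8
```

move_arm([
  [[0,0,0,0.002,0,0,0],[0,0,0,0.004,0,0,0],[0,0,0,0.006,0,0,0],[0,0,0,0.008,0,0,0],[0,0,0,0.01,0,0,0]],
])

```text
clock: 6.75
position: [0.5737, -0.0627, 0.1337]
tool_rot: [3.141, 0.0, 2.815]
force: [2.3, 3.0, 2.7]
grip_width: 0.0205
finger_force: 59.7
```

move_arm([
  [[0,0,0,0.001,0,0,0],[0,0,0,0.002,0,0,0],[0,0,0,0.003,0,0,0],[0,0,0,0.004,0,0,0],[0,0,0,0.0045,0,0,0]],
])

```text
clock: 7.25
position: [0.5737, -0.0627, 0.1292]
tool_rot: [3.142, 0.0, 2.815]
force: [1.6, 3.5, 2.9]
grip_width: 0.0201
finger_force: 59.7
```

move_arm([
  [[0,0,0,0.0005,0,0,0],[0,0,0,0.001,0,0,0]],
])

```text
clock: 7.45
position: [0.5737, -0.0627, 0.1283]
tool_rot: [3.142, 0.0, 2.816]
force: [1.2, 4.0, 1.7]
grip_width: 0.0207
finger_force: 59.7
```

move_arm([
  [[0,0,0,0.0005,0,0,0],[0,0,0,0.001,0,0,0]],
])

```text
clock: 7.65
position: [0.5737, -0.0627, 0.1273]
tool_rot: [3.142, 0.0, 2.815]
force: [2.2, 3.3, 2.0]
grip_width: 0.0207
finger_force: 59.7
```

move_arm([
  [[0,0,0,0.0005,0,0,0],[0,0,0,0.001,0,0,0]],
])

```text
clock: 7.85
position: [0.574, -0.0628, 0.1267]
tool_rot: [3.141, 0.001, 2.815]
force: [-1.0, 4.2, 16.8]
grip_width: 0.0206
finger_force: 61.0
```

move_arm([
  [[1,0,0,0,0,0,0],[1,0,0,0,0,0,0],[1,0,0,0,0,0,0],[1,0,0,0,0,0,0],[1,0,0,0,0,0,0]],
])

```text
clock: 8.35
position: [0.5735, -0.0629, 0.1262]
tool_rot: [-3.141, -0.0, 2.815]
force: [0.1, -0.2, 1.0]
grip_width: 0.0852
finger_force: 0.0
```

move_arm([
  [[1,0,0,-0.03,0,0,0],[1,0,0,-0.07,0,0,0],[1,0,0,-0.1,0,0,0],[1,0,0,-0.11,0,0,0],[1,0,0,-0.11,0,0,0]],
])

```text
clock: 8.85
position: [0.5742, -0.0628, 0.2375]
tool_rot: [3.141, 0.002, 2.815]
force: [-0.6, 0.1, -0.2]
grip_width: 0.0853
finger_force: 0.0
```

Run:
```python
from h import *
s=bot.observe();p=bot.camera_params("side");f=bot.grab_frame("side");w=bot.camera_params("wrist");g=bot.grab_frame("wrist")
print(s["clock"],s["position"])
a=cv2.resize(f[110:260,250:400],(400,400));b=cv2.resize(g,(400,250))
cv2.imwrite("pics/ab.png",np.hstack([a,cv2.copyMakeBorder(b,0,150,0,0,0)])[:,:,::-1])
fl=200/np.tan(np.radians(p["vertical_fov"])/2)
for z in(.174,.176,.178):
    X=np.array(p["R"])@(.5729,-.0615,z)+p["t"];print(X[:2]/X[2]*fl+[p["cx"],p["cy"]])
```

```text
8.85 [ 0.57417629 -0.06279763  0.23751003]
[291.41027312 169.04186874]
[291.37150736 168.25552995]
[291.3326276 167.4668788]
```

View pics/ab.png

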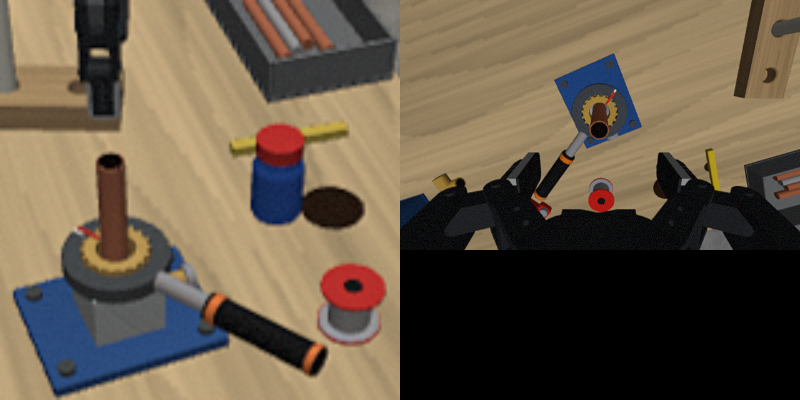

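The left crop shows the tube top at about (291,170); a fully home tube predicts (291.4,169), so it is seated. The pointer and mark still coincide. Next is where the bystanders stand around the lever.

Run:
```python
from h import *
s=bot.observe();print(s["qpos"],s["position"],s["tool_rot"])
pd=bot.camera_params("side")
for n,uv,z in(("spool",(381.5,217),.042),("jar",(355,163),.085),("cutter far",(412,272),.02),("cutter near",(382,308),.02),("elbow",(385,363),.02),("marker",(358,161),.01)):print(n,plane(pd,uv,z).round(3))
from scipy.spatial.transform import Rotation as Ro
T=Ro.from_euler("xyz",s["tool_rot"]).as_matrix();print((T.T@(np.array([.692,-.146,.2375])-s["position"])).round(4))
```

```text
[-0.09032052  0.44377348  0.13359658  1.73192951 -0.06929777  0.97163025
  1.3144709 ] [ 0.57320065 -0.06263427  0.23532872] [-3.14124721e+00 -1.10546311e-03  2.81560951e+00]
spool [ 0.754 -0.122  0.042]
jar [0.745 0.023 0.085]
cutter far [ 0.761 -0.264  0.02 ]
cutter near [ 0.67  -0.323  0.02 ]
elbow [ 0.631 -0.426  0.02 ]
marker [0.794 0.116 0.01 ]
[-0.1392 -0.0409 -0.0023]
```

move_arm([
  [[0,-0.139,-0.041,0,0,0,0.096],[0,-0.139,-0.041,0,0,0,0.096],[0,-0.139,-0.041,0,0,0,0.096],[0,-0.139,-0.041,0,0,0,0.096],[0,-0.139,-0.041,0,0,0,0.096]],
], force=60)

```text
clock: 9.45
position: [0.6917, -0.1466, 0.2334]
tool_rot: [-3.138, -0.002, 2.208]
force: [-0.3, 0.1, -0.2]
grip_width: 0.0121
finger_force: 0.0
```

Run:
```python
from h import *
s=bot.observe();p=bot.camera_params("wrist");f=bot.grab_frame("wrist")
print(s["position"],s["tool_rot"],s["grip_width"],s["qpos"][6])
for bb,sz,c in comps(f,(5,150,120),(18,255,255),(0,0,640,400),60):print(bb,sz,c,plane(p,c,.08))
cv2.imwrite("pics/w4.png",f[:,:,::-1])
```

```text
[ 0.6917433  -0.1465935   0.23340408] [-3.13837953e+00 -1.88119036e-03  2.20844395e+00] 0.012137644196411735 0.9104915962926915
[259 134] [ 26  10 243] [271.5 138.3] [ 0.63241295 -0.1392487   0.08      ]
[264 222] [ 24   9 143] [275.3 226.4] [ 0.68557244 -0.21028089  0.08      ]
```

View pics/w4.png

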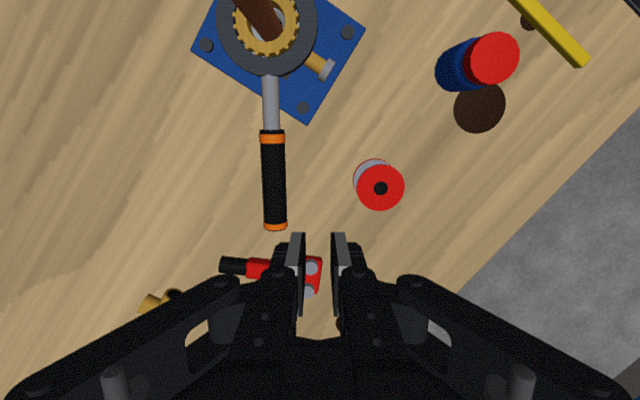

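The wrist view shows the lever bar at columns 260–287, to the left of the fingers, and the spool at (380,187) to the right. The way down is clear.

move_arm([
  [[0,0,0,0.045,0,0,0],[0,0,0,0.09,0,0,0],[0,0,0,0.135,0,0,0],[0,0,0,0.171,0,0,0],[0,0,0,0.171,0,0,0]],
])

```text
clock: 10.0
position: [0.6887, -0.1445, 0.0604]
tool_rot: [-3.136, -0.006, 2.217]
force: [-0.6, 0.9, 0.5]
grip_width: -0.0002
finger_force: 0.0
```

move_arm([
  [[0,0,-0.004,0,0,0,0],[0,0,-0.007,0,0,0,0],[0,0,-0.01,0,0,0,0],[0,0,-0.013,0,0,0,0],[0,0,-0.013,0,0,0,0]],
])

```text
clock: 10.5
position: [0.6817, -0.1544, 0.0662]
tool_rot: [3.141, 0.001, 2.212]
force: [-0.2, 0.5, -0.5]
grip_width: -0.0
finger_force: 0.0
```

move_arm([
  [[0,-0.0005,-0.0028,0.004,0,0,0.0032],[0,-0.001,-0.0056,0.008,0,0,0.0064],[0,-0.0014,-0.0084,0.008,0,0,0.0095],[0,-0.0017,-0.0111,0.008,0,0,0.0127],[0,-0.002,-0.0139,0.008,0,0,0.0159]],
])

```text
clock: 11.0
position: [0.6717, -0.1638, 0.0572]
tool_rot: [3.142, -0.0, 2.111]
force: [1.6, 1.1, -0.6]
grip_width: -0.0003
finger_force: 1.1
```

move_arm([
  [[0,-0.0005,-0.0028,0,0,0,0.0032],[0,-0.001,-0.0056,0,0,0,0.0064],[0,-0.0014,-0.0084,0,0,0,0.0095],[0,-0.0017,-0.0111,0,0,0,0.0127],[0,-0.002,-0.0139,0,0,0,0.0159]],
])

```text
clock: 11.5
position: [0.6609, -0.173, 0.0574]
tool_rot: [3.141, 0.0, 2.011]
force: [3.2, -0.8, -1.8]
grip_width: -0.0001
finger_force: 1.1
```

move_arm([
  [[0,-0.0005,-0.0028,0,0,0,0.0032],[0,-0.001,-0.0056,0,0,0,0.0064],[0,-0.0014,-0.0084,0,0,0,0.0095],[0,-0.0017,-0.0111,0,0,0,0.0127],[0,-0.002,-0.0139,0,0,0,0.0159]],
])

```text
clock: 12.0
position: [0.6491, -0.1806, 0.0574]
tool_rot: [3.142, 0.0, 1.911]
force: [3.1, -1.6, 0.5]
grip_width: 0.0003
finger_force: 1.2
```

move_arm([
  [[0,-0.0005,-0.0028,0,0,0,0.0032],[0,-0.001,-0.0056,0,0,0,0.0064],[0,-0.0014,-0.0084,0,0,0,0.0095],[0,-0.0017,-0.0111,0,0,0,0.0127],[0,-0.002,-0.0139,0,0,0,0.0159]],
])

```text
clock: 12.5
position: [0.6366, -0.1871, 0.0573]
tool_rot: [-3.142, 0.0, 1.811]
force: [3.0, -1.3, 0.8]
grip_width: 0.0001
finger_force: 1.2
```

move_arm([
  [[0,-0.0005,-0.0028,0,0,0,0.0032],[0,-0.001,-0.0056,0,0,0,0.0064],[0,-0.0014,-0.0084,0,0,0,0.0095],[0,-0.0017,-0.0111,0,0,0,0.0127],[0,-0.002,-0.0139,0,0,0,0.0159]],
])

```text
clock: 13.0
position: [0.6236, -0.1924, 0.0573]
tool_rot: [3.142, 0.0, 1.711]
force: [2.2, -1.0, 0.0]
grip_width: -0.0
finger_force: 1.2
```

move_arm([
  [[0,-0.0005,-0.0028,0,0,0,0.0032],[0,-0.001,-0.0056,0,0,0,0.0064],[0,-0.0014,-0.0084,0,0,0,0.0095],[0,-0.0017,-0.0111,0,0,0,0.0127],[0,-0.002,-0.0139,0,0,0,0.0159]],
])

```text
clock: 13.5
position: [0.6101, -0.1963, 0.0573]
tool_rot: [3.142, 0.0, 1.611]
force: [2.6, -0.9, -0.5]
grip_width: 0.0002
finger_force: 1.2
```

move_arm([
  [[0,-0.0005,-0.0028,0,0,0,0.0032],[0,-0.001,-0.0056,0,0,0,0.0064],[0,-0.0014,-0.0084,0,0,0,0.0095],[0,-0.0017,-0.0111,0,0,0,0.0127],[0,-0.002,-0.0139,0,0,0,0.0159]],
])

```text
clock: 14.0
position: [0.5967, -0.1989, 0.0575]
tool_rot: [3.141, 0.0, 1.511]
force: [6.0, -2.4, -1.0]
grip_width: -0.0002
finger_force: 3.1
```

move_arm([
  [[0,-0.0005,-0.0028,0,0,0,0.0032],[0,-0.001,-0.0056,0,0,0,0.0064]],
])

```text
clock: 14.2
position: [0.592, -0.1996, 0.0577]
tool_rot: [3.139, 0.0, 1.471]
force: [11.9, -2.9, -1.7]
grip_width: -0.0004
finger_force: 5.8
```

move_arm([
  [[0,-0.0005,-0.0028,0,0,0,0.0032],[0,-0.001,-0.0056,0,0,0,0.0064]],
])

```text
clock: 14.4
position: [0.5869, -0.2001, 0.0579]
tool_rot: [3.138, 0.001, 1.431]
force: [12.6, -2.8, -2.7]
grip_width: -0.0001
finger_force: 6.5
```

move_arm([
  [[0,-0.0005,-0.0028,0,0,0,0.0032],[0,-0.001,-0.0056,0,0,0,0.0064],[0,-0.0014,-0.0084,0,0,0,0.0095],[0,-0.0017,-0.0111,0,0,0,0.0127],[0,-0.002,-0.0139,0,0,0,0.0159]],
])

```text
clock: 14.9
position: [0.5728, -0.2006, 0.0579]
tool_rot: [3.137, 0.001, 1.331]
force: [12.7, -5.6, -3.1]
grip_width: 0.0005
finger_force: 6.6
```

Run:
```python
from h import *
s=bot.observe();print(s["clock"],s["position"],s["force"],s["finger_force"])
p=bot.camera_params("side");f=bot.grab_frame("side");w=bot.grab_frame("wrist")
cv2.imwrite("pics/m.png",np.hstack([cv2.resize(f[165:225,260:335],(375,300),interpolation=2),cv2.resize(w[:,:],(420,300))])[:,:,::-1])
```

```text
14.9 [ 0.57282536 -0.20062573  0.05793442] [12.74061566 -5.58603815 -3.12250942] 6.561440974473953
```

View pics/m.png

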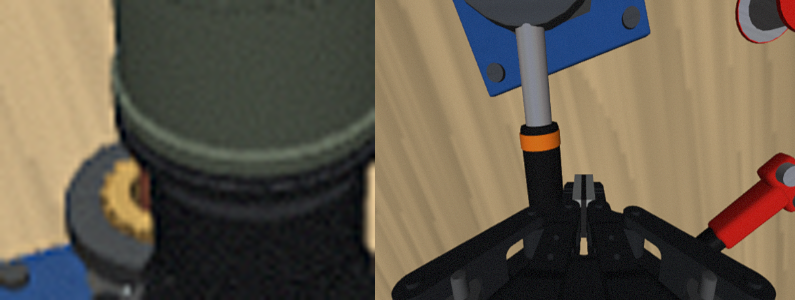

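The arm hides the mark in this view. From the travel under steady slip force I estimate 4–5 mm of separation, so I push 5.6 mm further, then back the finger off.

move_arm([
  [[0,-0.0005,-0.0028,0,0,0,0.0032],[0,-0.001,-0.0056,0,0,0,0.0064]],
])

```text
clock: 15.2
position: [0.5671, -0.2005, 0.0579]
tool_rot: [3.137, 0.001, 1.291]
force: [11.6, -6.8, -2.7]
grip_width: 0.0001
finger_force: 6.6
```

move_arm([
  [[0,0,0.003,0,0,0,0],[0,0,0.01,0,0,0,0],[0,0,0.02,0,0,0,0],[0,0,0.025,0,0,0,0],[0,0,0.025,0,0,0,0]],
])

```text
clock: 15.7
position: [0.5899, -0.2065, 0.057]
tool_rot: [-3.141, 0.0, 1.293]
force: [0.5, -0.4, -0.8]
grip_width: 0.0001
finger_force: 0.0
```

move_arm([
  [[0,0,0,-0.045,0,0,0],[0,0,0,-0.09,0,0,0],[0,0,0,-0.135,0,0,0],[0,0,0,-0.18,0,0,0],[0,0,0,-0.18,0,0,0]],
])

```text
clock: 16.2
position: [0.5911, -0.2076, 0.243]
tool_rot: [3.134, -0.0, 1.292]
force: [0.7, -0.2, -0.2]
grip_width: 0.0001
finger_force: 0.0
```

Run:
```python
from h import *
s=bot.observe();print(s["clock"],s["position"],s["force"])
w=bot.camera_params("wrist");f=bot.grab_frame("wrist");np.save("w5.npy",f)
cv2.imwrite("pics/n.png",f[:,:,::-1])
fl=200/np.tan(np.radians(w["vertical_fov"])/2);X=np.array(w["R"])@(.573,-.061,.084)+w["t"];print(X[:2]/X[2]*fl+[w["cx"],w["cy"]])
```

```text
16.2 [ 0.59105565 -0.20762764  0.24295577] [ 0.70345072 -0.20960414 -0.2441449 ]
[250.58311399  28.55873981]
```

View pics/n.png

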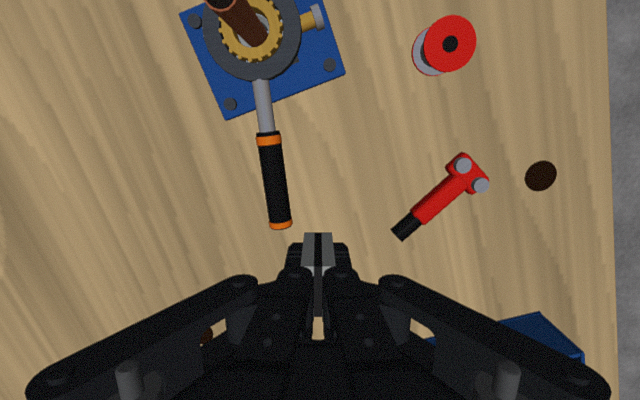

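The lever is free and still. The mark is out of frame beyond the nut, so I move the camera over the nut.

move_arm([
  [[0,0,0,-0.04,0,0,0],[0,0.03,-0.02,-0.07,0,0,0],[0,0.07,-0.04,-0.08,0,0,0],[0,0.08,-0.05,-0.08,0,0,0],[0,0.08,-0.05,-0.08,0,0,0]],
])

```text
clock: 16.75
position: [0.5627, -0.1133, 0.3165]
tool_rot: [-3.14, -0.001, 1.296]
force: [1.0, 0.0, -0.5]
grip_width: 0.0003
finger_force: 0.0
```

Run:
```python
from h import *
s=bot.observe();w=bot.camera_params("wrist");f=bot.grab_frame("wrist");print(s["clock"],s["position"])
fl=200/np.tan(np.radians(w["vertical_fov"])/2);X=np.array(w["R"])@(.573,-.061,.084)+w["t"];u,v=(X[:2]/X[2]*fl+[w["cx"],w["cy"]]).astype(int);print(u,v)
b=(max(u-60,0),max(v-60,0),u+60,v+60)
for nm,lo,hi in(("white",(0,0,170),(180,60,255)),("red",(0,150,110),(6,255,255)),("red2",(172,150,110),(180,255,255))):
    for bb,sz,c in comps(f,lo,hi,b):print(nm,bb,sz,c,(plane(w,c,.084)-[.573,-.061,.084]).round(4))
cv2.imwrite("pics/o.png",cv2.resize(f[b[1]:b[3],b[0]:b[2]],None,fx=4,fy=4)[:,:,::-1])
```

```text
16.75 [ 0.56267714 -0.11327028  0.31650751]
314 122
white [310  83] [ 3  9 21] [311.1  86.9] [0.0072 0.0387 0.    ]
red [305  88] [ 7 19 47] [307.9  96.5] [0.0007 0.0296 0.    ]
```

View pics/o.png

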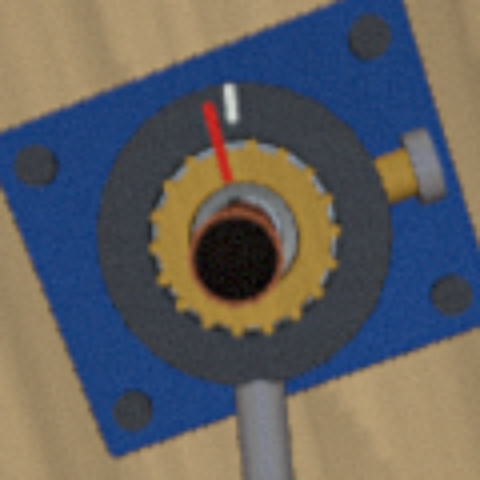

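The red pointer tip is at crop (208,103) and the white mark at (231,103). At about 830 px/m that is 6–7 mm apart, well inside 3–12 mm. The tube is still in place.

```bash
python3 -c "
from workcell import bot
print(bot.job_done())"
```

```text
the job is handed in; nothing more can be done
None
```

I handed the job in: the copper tube is fully home and let go, and the nut is tightened to clutch slip with the mark about 6–7 mm from the pointer (measured in the wrist picture); the judge's result was not shown.

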